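# Fill a treat tub on the packing scale

### The arm

A 6-joint arm with a two-finger parallel gripper is mounted at the origin on the work surface. World frame = base frame: x ahead of the robot, y to its left, z up, the work surface at z = 0. Lengths are in m, angles in degrees, forces in N, time in s.
With the tool pointing down it reaches from about 0.4 to 0.825 m from the base axis. Payload 7 kg.
Tool frame: the origin (TCP) lies on the centre line of the jaws, within the pads' length; the fingertips stand 19 mm ahead of it and the grasp point (between the pads) is the TCP (r.tips_ahead is the distance from the TCP to the fingertips, in m); z points along the fingers, y is the line along which they close (so a half turn about z gives the same grasp; the last joint's range is limited). The gripper opens to 88 mm and grips with 3 to 60 N. Pads are 19 mm wide; open, the fingers measure 130 mm over their backs; the gripper's body (78 mm by 193 mm) begins 47 mm behind the grasp point.
Start: joints at [82.913, 20.546, 0.682, 0, -70.136, -16.507], TCP at [0.27, 0.619, 0.246] pointing down, gripper open.
Joint ranges: [-176.03, 176.03], [-82.01, 121.73], [-58.28, 71.71], [-173.87, 95.51], [-174.79, -0.11], [-173.66, 173.66]. Speed limits (degrees/s): [136.94, 136.94, 172.46, 180, 180, 180].

### API

Orientations are given as [roll, pitch, yaw] about the fixed x, y, z axes, in that order (R = Rz(yaw) Ry(pitch) Rx(roll)).
In Python, from plant import r, viewer, close_job gives the robot as it stands. The module is installed in compiled form; this text tells all that it offers.
- The arm moves only by the tool arm_command, never from a script. Its arguments are lists of equal length, an entry for each row: "travel": the shift along the world's x, y, z scaled (see below), a list of three; "delta_rot": the turn, a rotation vector about the world's x, y, z scaled (see below), a list of three. In form: {"travel": [[dx, dy, dz], ...], "delta_rot": [[rx, ry, rz], ...]}. A call has 1 to 20 rows; each row is the pose to reach, as a shift and turn from the pose commanded when the call began; what a row does not reach only later rows make up. The controller multiplies each number of a shift by 0.5 m and each number of a turn by 90 degrees. A row lasts 1/8 s, in which the tool goes at most 62.5 mm and 10.7 degrees, less where a joint would pass 70% of its speed; a pose out of reach is approached as far as the arm can. A call with a number of a shift or a turn outside -1 to 1 is refused whole. A call with a gripper value outside its range is refused whole. "grip" is the opening, from 0 (shut) to 1 (fully open), set as the call begins (left out, the last holds). The fingers move at their own pace and stop on an object; "newtons" is the grip in N (left out, the last holds). Time passes only in rows, so rows that repeat a pose let the fingers close. It gives the time, the measured TCP pose, the force, the opening and the grip force at its end, in the units of the state.
- r.get_state(): the state, without advancing time (a new reading comes with each control period).
- viewer.capture(name): name is "side" or "top"; returns a dict with "img" (400x640x3 uint8, red, green, blue), "camera_matrix" (3x3 intrinsics, pixels), "R" (3x3) and "t" (3): a world point X has camera coordinates R X + t. Camera axes: x right, y down, z forward; pixel columns grow to the right and rows downward; lengths in m; the calibration is good to about 2 mm. A picture is of the moment at which its call begins. There is no depth.
- close_job(): hands the job in; it is judged then, once.
The state is a dict: "time_s": time; "joints": joint angles; "qd": joint speeds; "joint_torque": joint torques, N m; "tcp_pos": TCP position; "eef_rot": TCP orientation; "contact_force": force on the tool from outside, world axes, zero at the start; "moment": the same for the moment, N m; "gripper_width": finger opening in m; "gripper_force": force on a finger pad.
Only numpy, scipy, OpenCV 4.12 (cv2) and the standard library are available. Lean on these libraries where they do the work, as an engineer would, in place of code of your own. Each camera call takes 0.05 s, during which the arm holds its last target. There are 200 camera calls.

### The job

First set the empty teal tub down gently, upright, in the middle of the weighing platform, without dropping or tipping it, and let go of it. Then pick up the small tray by its black handle, tip all three dog biscuits off its open end into the tub without touching the biscuits with the gripper, and put the empty tray back down flat on the bench. Leave the jar, the bottle and the red bin alone.

Things in the scene. Friction and masses are not known exactly. Their poses are not given: they have to be found in the camera images.
- scale: white bench scale, fixed to the bench; base 150 x 150 and 40 high with a square aluminium platform on top, and a low display (22 high, 120 wide) that reaches 120 from the centre on its -x side. Origin on the bench under the platform's centre, z up
- platform (a point): centre of the scale's flat aluminium weighing platform (150 x 150), on its upper surface, 40 above the bench; axes as scale
- tub: empty open-topped rectangular teal plastic tub with white labels on its long sides, 120 long (its x) x 66 wide (its y) x 85 high, walls and floor 4 thick (mouth 112 x 58), 120 to 195 g. Origin at the centre of its underside, z up. Stands upright on the bench; can be gripped across its 66 width from above
- tub_mouth (a point): centre of the tub's mouth, at rim height, 85 above its underside
- tray: small aluminium biscuit tray, 84 wide (its x) x 150 long (its y, from -75 to +75), floor 4 thick, about 220 g. Side walls to 32 high and 4 thick, back wall (at y = -75) to 36 high; the +y end has no wall: that is the pouring lip. Origin at the centre of its underside, z up. Lies flat on the bench with the three biscuits in it
- tray_lip (a point): middle of the tray's open pouring edge, on the upper face of its floor (tray x 0, y 75, z 4)
- tray_handle (a point): centre of the tray's black bar handle, which runs along the tray's y from the back wall at -75 to -155; 20 wide (x), 24 high, its centre 34 above the tray's underside (tray x 0, y -115, z 34)
- biscuit0: bone-shaped, brown, hard dog biscuit, 60 long (its x) x 30 wide (its y) x 14 thick, about 18 g; origin at the centre of its underside. Lies flat in the tray, crosswise to the pouring direction, and slides freely off the tray once the tray is tipped steeply enough (somewhere between 20 and 45 degrees)
- biscuit1: bone-shaped, brown, hard dog biscuit, 60 long (its x) x 30 wide (its y) x 14 thick, about 18 g; origin at the centre of its underside. Lies flat in the tray, crosswise to the pouring direction, and slides freely off the tray once the tray is tipped steeply enough (somewhere between 20 and 45 degrees)
- biscuit2: bone-shaped, brown, hard dog biscuit, 60 long (its x) x 30 wide (its y) x 14 thick, about 18 g; origin at the centre of its underside. Lies flat in the tray, crosswise to the pouring direction, and slides freely off the tray once the tray is tipped steeply enough (somewhere between 20 and 45 degrees)
- jar: bystander: closed amber glass jar with white cap, 72 diameter, 110 high; origin at the centre of its underside
- bottle: bystander: clear glass bottle with black cap, 66 diameter, 200 high; origin at the centre of its underside
- redbin: bystander: red open parts bin, 100 (x) x 150 (y) x 70 high; origin at the centre of its underside
Things that resemble listed ones, but are neither listed nor needed, are in the scene too. Of the things that look like the tub, take the one that is farthest to the robot's left at the start. Leave any yellow look-alike of the biscuit0 alone.

How it is judged (in metres and radians):
On the way, in this order (a step that is already met when the one before it is completed fails the run):
1. the tub stands upright and still in the middle of the weighing platform (within 30 mm of its centre), let go (horizontal distance between tub and platform below 0.03 m and z of tub in the frame of platform between -0.004 and 0.004 m and angle between tub's own z axis and vertical below 0.06 rad and contact force between tub and the fingers below 0.1 N and linear speed of tub below 0.02 m/s), for 0.3 s.
2. all three biscuits are in the tub, which still stands on the platform (horizontal distance between tub and platform below 0.03 m and z of tub in the frame of platform between -0.004 and 0.004 m and angle between tub's own z axis and vertical below 0.06 rad and x of biscuit0 in the frame of tub between -0.058 and 0.058 m and y of biscuit0 in the frame of tub between -0.032 and 0.032 m and z of biscuit0 in the frame of tub between 0 and 0.085 m and x of biscuit1 in the frame of tub between -0.058 and 0.058 m and y of biscuit1 in the frame of tub between -0.032 and 0.032 m and z of biscuit1 in the frame of tub between 0 and 0.085 m and x of biscuit2 in the frame of tub between -0.058 and 0.058 m and y of biscuit2 in the frame of tub between -0.032 and 0.032 m and z of biscuit2 in the frame of tub between 0 and 0.085 m), for 0.2 s.
At the end, for the whole second after the job is handed in: the tub stands upright on the weighing platform, its centre within 30 mm of the platform's centre, with all three biscuits inside it; the tray lies flat on the bench, right side up; all are at rest (all of step 2 and linear speed of each of biscuit0, biscuit1, biscuit2, tub, tray below 0.02 m/s and height (world z) of tray below 0.006 m and angle between tray's own z axis and vertical below 0.05 rad); the robot touches nothing.
It fails at once if the tub is tipped more than 20 degrees (angle between tub's own z axis and vertical above 0.35 rad).
It fails at once if the tub is dropped (falls or is knocked, faster than 0.45 m/s, while not held) (linear speed of tub above 0.45 m/s and contact force between tub and the fingers below 0.05 N).
It fails at once if the gripper or arm touches a biscuit (contact force between any of the fingers, the arm and biscuit0 above 0.3 N or contact force between any of the fingers, the arm and biscuit1 above 0.3 N or contact force between any of the fingers, the arm and biscuit2 above 0.3 N).
It fails at once if the jar, the bottle or the red bin is moved more than 30 mm or tipped over (distance of any of jar, bottle, redbin from where it was at the start of the episode above 0.03 m or angle between any of jar, bottle, redbin's own z axis and vertical above 0.4 rad).
It also fails if it takes over 67 s, if anything falls off the work surface, if the arm or the gripper's body presses on something with over 40 N, if the wrist force passes 120 N, or if a joint passes its speed limit or range.

## Working session

There is one attempt and no reset: what is moved stays moved. The work goes in short steps, Python scripts to look and compute and a tool call to move; the robot and the scene stay as the last step left them, time stands still between calls to the robot, and variables do not carry over. Pictures are saved under pics/ and viewed, at most 10 in all, crops included, and the job is handed in when it is done.

Besides the shell and the picture viewer there is one more tool, called in YAML: its name, and indented under it one key for each argument. arm_command: Moves the arm, as the interface text tells. Shifts and turns lie within -1 to 1; 1 stands for 0.5 m of shift or 90 degrees of turn. Its arguments: {"type":"object","properties":{"travel":{"type":"array"},"delta_rot":{"type":"array"},"grip":{"type":"number"},"newtons":{"type":"number"}},"required":["travel","delta_rot"]}

```bash
mkdir -p pics; python3 - <<'E'
from plant import r, viewer
import cv2,pickle,numpy as np
for n in("top","side"):
    c=viewer.capture(n); pickle.dump(c,open(f"pics/{n}0.pkl","wb")); cv2.imwrite(f"pics/{n}0.png",c["img"][:,:,::-1])
    print(n,c["camera_matrix"].round(1).tolist(),(-c["R"].T@c["t"]).round(3),c["R"].round(2).tolist())
print(r.get_state())
E
```

```text
top [[372.0, 0.0, 323.1], [0.0, 372.0, 196.9], [0.0, 0.0, 1.0]] [ 0.334 -0.021  1.278] [[-0.01, -1.0, -0.0], [-0.98, 0.01, -0.18], [0.18, 0.0, -0.98]]
side [[385.3, 0.0, 318.3], [0.0, 385.3, 200.4], [0.0, 0.0, 1.0]] [ 0.007 -0.706  0.979] [[0.78, -0.63, 0.0], [-0.45, -0.56, -0.69], [0.43, 0.54, -0.72]]
{'time_s': 0.1, 'joints': array([ 8.29130239e+01,  2.05863772e+01,  6.37516279e-01, -1.81990039e-02,
       -7.01367145e+01, -1.65065431e+01]), 'qd': array([ 0.02837294, -0.02491114,  0.01311857, -0.04188027, -0.07411201,
        0.0265068 ]), 'joint_torque': array([-1.64334186e-03, -5.84162915e+01,  2.93750560e+01,  7.01557875e+00,
        1.01603186e-02, -5.76525213e-05]), 'tcp_pos': array([0.27002278, 0.61816835, 0.24471423]), 'eef_rot': array([ 1.79913090e+02, -7.91237110e-03, -2.35997096e+01]), 'contact_force': array([-0.11272544,  1.17379344, -0.97323142]), 'moment': array([-0.03594878, -0.05436177,  0.0312226 ]), 'gripper_force': 0.0, 'gripper_width': 0.08749760291947863}
```

View pics/top0.png

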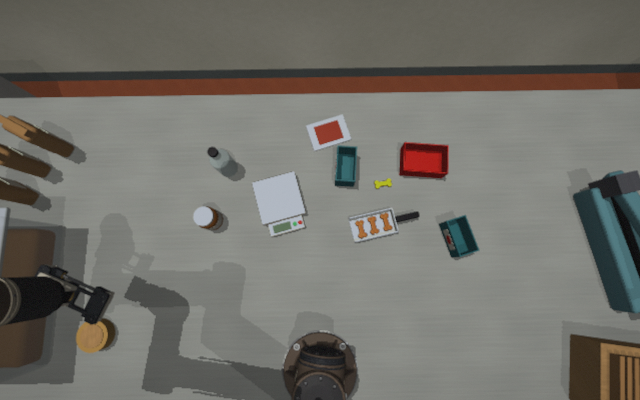

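View pics/side0.png

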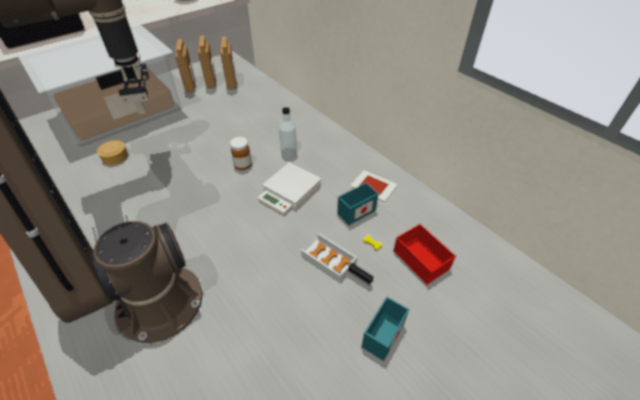

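Candidates for the tub: teal at top (346,166) and teal at top (459,237). The teal mass at (610,230) is furniture. Farthest left (+y, image left) is (346,166), which is the one I choose. The scale is at (279,200), the tray at (373,225) with its handle to the right, and the yellow decoy at (383,184).

```bash
cat > h.py <<'E'
import numpy as np,cv2,pickle
from plant import r, viewer
def cap(n,save=None):
    c=viewer.capture(n)
    if save: cv2.imwrite(save,c["img"][:,:,::-1])
    return c
def ray(c,uv,z):
    uv=np.atleast_2d(uv).astype(float); K=c["camera_matrix"]
    d=np.c_[uv,np.ones(len(uv))]@np.linalg.inv(K).T@c["R"]; o=-c["R"].T@c["t"]
    return o+d*((z-o[2])/d[:,2])[:,None]
def mask(c,lo,hi,box):
    hsv=cv2.cvtColor(c["img"],cv2.COLOR_RGB2HSV); m=cv2.inRange(hsv,np.array(lo),np.array(hi))
    k=np.zeros_like(m); u0,v0,u1,v1=box; k[v0:v1,u0:u1]=255; return m&k
def blobs(m,a=10):
    cs,_=cv2.findContours(m,cv2.RETR_EXTERNAL,cv2.CHAIN_APPROX_NONE)
    return sorted([k for k in cs if cv2.contourArea(k)>a],key=cv2.contourArea,reverse=True)
def rect(P): # min-area rect of xy points: centre, sides, yaw of long side
    (cx,cy),(w,h),a=cv2.minAreaRect((P[:,:2]*1000).astype(np.float32))
    if w<h: w,h,a=h,w,a+90
    return np.array([cx/1000,cy/1000,w,h,(a+90)%180-90]).round(4)
E
python3 - <<'E'
from h import *
c=pickle.load(open("pics/top0.pkl","rb")); s=pickle.load(open("pics/side0.pkl","rb"))
cv2.imwrite("pics/crop0.png",cv2.resize(c["img"][115:275,240:480,::-1],None,fx=3.3,fy=3.3,interpolation=cv2.INTER_CUBIC))
def show(n,m,z,cc=c,k=3):
    for b in blobs(m)[:k]:
        P=ray(cc,b[:,0,:],z); print(n,"px",b[:,0].mean(0).round(),cv2.contourArea(b),rect(P))
hsv=cv2.cvtColor(c["img"],cv2.COLOR_RGB2HSV)
for p in[(279,195),(346,166),(339,166),(346,150),(346,183),(407,217),(361,228),(354,226),(397,222),(320,200)]: print(p,hsv[p[1],p[0]])
show("tub",mask(c,(80,90,20),(100,255,255),(325,140,370,195)),.085)
show("platform",mask(c,(0,0,195),(180,30,255),(245,165,315,240)),.04)
show("handle",mask(c,(0,0,0),(180,255,60),(393,205,425,228)),.046)
show("bisc",mask(c,(5,100,80),(18,255,255),(345,205,402,245)),.018)
show("tray",mask(c,(0,0,190),(180,40,255),(342,200,402,245)),.02)
show("side tub",mask(s,(80,90,10),(105,255,255),(325,175,385,230)),.085,s)
show("side handle",mask(s,(0,0,0),(180,255,60),(340,255,380,290)),.046,s)
E
```

```text
(279, 195) [108  22 193]
(346, 166) [ 92 126 109]
(339, 166) [ 93 143  66]
(346, 150) [ 93 125  43]
(346, 183) [ 93 144  39]
(407, 217) [130  20  39]
(361, 228) [ 13 172 162]
(354, 226) [104  22 193]
(397, 222) [45  7 70]
(320, 200) [ 42   9 137]
tub px [345. 166.] 683.0 [ 6.54600e-01 -9.40000e-02  1.33278e+02  6.41078e+01 -4.62590e+00]
handle px [407. 216.] 104.0 [  0.4876  -0.2966  75.7836  19.1185 -78.1998]
bisc px [386. 222.] 79.0 [ 0.4749 -0.2289 57.4285 26.0942 15.9908]
bisc px [373. 225.] 75.5 [ 0.4647 -0.1858 55.0965 24.9016 12.0966]
bisc px [361. 229.] 72.5 [ 0.4516 -0.1446 56.4901 24.6834 12.4379]
tray px [354. 229.] 49.0 [ 0.4508 -0.1218 55.6668 16.4541 12.582 ]
tray px [379. 224.] 48.5 [ 0.4699 -0.2063 54.2494 20.3394 -2.1497]
tray px [366. 226.] 43.0 [ 0.4602 -0.1634 55.554  17.9975  4.521 ]
side tub px [358. 203.] 720.5 [ 6.357000e-01 -1.230000e-01  1.549584e+02  1.096127e+02 -4.314100e+00]
side handle px [360. 274.] 162.5 [  0.4799  -0.307   74.6858  25.4407 -79.7508]
```

View pics/crop0.png

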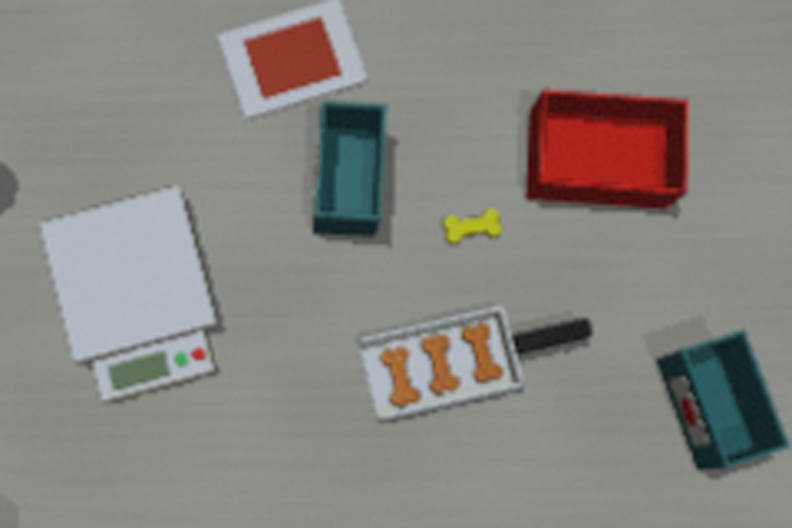

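The crop confirms the chosen tub, upright at crop (350,168), with the scale at left and the tray below. Next I refine the tub, platform and bystander positions.

```bash
python3 - <<'E'
from h import *
c=pickle.load(open("pics/top0.pkl","rb"))
P=lambda pts,z: ray(c,np.array(pts)/3.3+[240,115]-.35,z)
q=P([(40,222),(180,186),(217,323),(77,362)],.04); print("platform",q.mean(0).round(4),rect(q),np.degrees(np.arctan2(*(q[0]-q[3])[1::-1])),np.degrees(np.arctan2(*(q[1]-q[2])[1::-1])))
m=mask(c,(90,0,175),(130,40,255),(245,165,315,240))
for b in blobs(m)[:3]: print("plat mask",cv2.contourArea(b),rect(ray(c,b[:,0],.04)))
q=P([(324,102),(386,104),(380,218),(315,220)],.085); print("tub",q.round(3).tolist(),rect(q))
q=P([(359,340),(503,306),(523,388),(380,421)],.032);print("tray rim",rect(q),q.round(3).tolist())
print("bottle cap",ray(c,[213,152],.2).round(3),"jar cap",ray(c,[205,217],.11).round(3),"redbin",ray(c,[425,161],.07).round(3))
E
```

```text
platform [0.5595 0.1329 0.04  ] [5.600000e-01 1.333000e-01 1.512632e+02 1.492099e+02 1.499670e+01] 15.611089033390865 14.747910867384876
plat mask 1731.5 [5.601000e-01 1.351000e-01 1.468531e+02 1.446920e+02 1.486630e+01]
plat mask 77.0 [ 4.640000e-01  1.080000e-01  1.111471e+02  3.648180e+01 -7.470570e+01]
tub [[0.724, -0.069, 0.085], [0.721, -0.132, 0.085], [0.603, -0.123, 0.085], [0.602, -0.058, 0.085]] [ 6.617000e-01 -9.500000e-02  1.248065e+02  6.444870e+01 -4.504900e+00]
tray rim [  0.4625  -0.186  152.2076  85.8276 -77.3971] [[0.488, -0.102, 0.032], [0.521, -0.251, 0.032], [0.437, -0.267, 0.032], [0.405, -0.122, 0.032]]
bottle cap [[0.672 0.312 0.2  ]] jar cap [[0.486 0.357 0.11 ]] redbin [[ 0.671 -0.361  0.07 ]]
```

arm_command:
  travel:
    - [0.5, -1, 0.1]
    - [0.5, -1, 0.1]
    - [0.5, -1, 0.1]
    - [0.5, -1, 0.1]
    - [0.5, -1, 0.1]
    - [0.5, -1, 0.1]
    - [0.5, -1, 0.1]
    - [0.5, -1, 0.1]
    - [0.5, -1, 0.1]
    - [0.5, -1, 0.1]
    - [0.5, -1, 0.1]
    - [0.5, -1, 0.1]
  delta_rot:
    - [0, 0, 0.212]
    - [0, 0, 0.212]
    - [0, 0, 0.212]
    - [0, 0, 0.212]
    - [0, 0, 0.212]
    - [0, 0, 0.212]
    - [0, 0, 0.212]
    - [0, 0, 0.212]
    - [0, 0, 0.212]
    - [0, 0, 0.212]
    - [0, 0, 0.212]
    - [0, 0, 0.212]
  grip: 1

```text
time_s: 1.6
tcp_pos: [0.5197, 0.1195, 0.2953]
eef_rot: [180.0, 0.0, -4.4]
contact_force: [-0.4, 0.3, 0.3]
gripper_width: 0.0879
gripper_force: 0.0
```

arm_command:
  travel:
    - [0.284, -0.429, -0.25]
    - [0.284, -0.429, -0.25]
    - [0.284, -0.429, -0.25]
    - [0.284, -0.429, -0.25]
    - [0.284, -0.429, -0.25]
    - [0.284, -0.429, -0.25]
    - [0.284, -0.429, -0.25]
    - [0.284, -0.429, -0.25]
  delta_rot:
    - [0, 0, 0]
    - [0, 0, 0]
    - [0, 0, 0]
    - [0, 0, 0]
    - [0, 0, 0]
    - [0, 0, 0]
    - [0, 0, 0]
    - [0, 0, 0]

```text
time_s: 2.6
tcp_pos: [0.6623, -0.0944, 0.1716]
eef_rot: [-180.0, -0.1, -4.4]
contact_force: [-0.5, 0.1, -0.0]
gripper_width: 0.0879
gripper_force: 0.0
```

```bash
python3 - <<'E'
from h import *
a=cap("top")["img"][110:240,270:440];b=cap("side")["img"][120:270,280:450]
z=lambda i:cv2.resize(i,(400,340),interpolation=cv2.INTER_CUBIC)
cv2.imwrite("pics/hov.png",np.hstack([z(a),z(b)])[:,:,::-1])
E
```

```text
(no output)
```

View pics/hov.png

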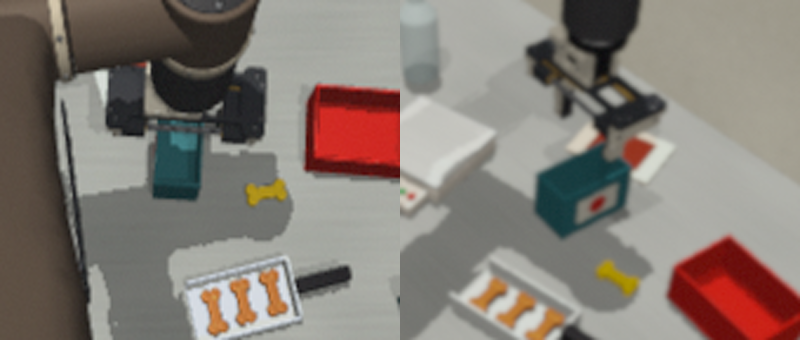

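The fingers straddle the tub rim (left panel 180,150, right panel 580,150), and the clearance looks even. Going down and gripping.

arm_command:
  travel:
    - [0, 0, -0.1]
    - [0, 0, -0.16]
    - [0, 0, -0.22]
    - [0, 0, -0.22]
    - [0, 0, -0.22]
  delta_rot:
    - [0, 0, 0]
    - [0, 0, 0]
    - [0, 0, 0]
    - [0, 0, 0]
    - [0, 0, 0]

```text
time_s: 3.32
tcp_pos: [0.6631, -0.0956, 0.0622]
eef_rot: [180.0, -0.1, -4.5]
contact_force: [0.0, -1.3, 0.6]
gripper_width: 0.0878
gripper_force: 0.0
```

arm_command:
  travel:
    - [0, 0, 0]
    - [0, 0, 0]
    - [0, 0, 0]
    - [0, 0, 0]
    - [0, 0, 0]
    - [0, 0, 0]
  delta_rot:
    - [0, 0, 0]
    - [0, 0, 0]
    - [0, 0, 0]
    - [0, 0, 0]
    - [0, 0, 0]
    - [0, 0, 0]
  grip: 0
  newtons: 25

```text
time_s: 4.08
tcp_pos: [0.6625, -0.0959, 0.0614]
eef_rot: [-180.0, -0.1, -4.5]
contact_force: [-2.3, -0.1, 6.3]
gripper_width: 0.0662
gripper_force: 25.0
```

arm_command:
  travel:
    - [0, 0, 0.05]
    - [0, 0, 0.12]
    - [0, 0, 0.2]
    - [-0.04, 0.09, 0.2]
    - [-0.08, 0.18, 0.2]
    - [-0.12, 0.27, 0.2]
    - [-0.16, 0.36, 0.2]
    - [-0.19, 0.43, 0.2]
    - [-0.205, 0.46, 0.2]
    - [-0.205, 0.46, 0.2]
    - [-0.205, 0.46, 0.2]
    - [-0.205, 0.46, 0.2]
  delta_rot:
    - [0, 0, 0]
    - [0, 0, 0]
    - [0, 0, 0]
    - [0, 0, 0.04]
    - [0, 0, 0.08]
    - [0, 0, 0.12]
    - [0, 0, 0.16]
    - [0, 0, 0.193]
    - [0, 0, 0.193]
    - [0, 0, 0.193]
    - [0, 0, 0.193]
    - [0, 0, 0.193]

```text
time_s: 5.58
tcp_pos: [0.5599, 0.1331, 0.1604]
eef_rot: [180.0, 0.0, 12.8]
contact_force: [0.1, -1.4, -1.2]
gripper_width: 0.0656
gripper_force: 25.0
```

arm_command:
  travel:
    - [0, 0, -0.04]
    - [0, 0, -0.07]
    - [0, 0, -0.09]
    - [0, 0, -0.1]
    - [0, 0, -0.106]
    - [0, 0, -0.112]
    - [0, 0, -0.114]
    - [0, 0, -0.116]
    - [0, 0, -0.116]
  delta_rot:
    - [0, 0, 0]
    - [0, 0, 0]
    - [0, 0, 0]
    - [0, 0, 0]
    - [0, 0, 0]
    - [0, 0, 0]
    - [0, 0, 0]
    - [0, 0, 0]
    - [0, 0, 0]

```text
time_s: 6.7
tcp_pos: [0.5597, 0.1341, 0.1027]
eef_rot: [-180.0, -0.0, 12.9]
contact_force: [0.2, 0.5, -1.5]
gripper_width: 0.0663
gripper_force: 25.0
```

```bash
python3 - <<'E'
from h import *
b=cap("side")["img"][120:240,230:370]
cv2.imwrite("pics/low.png",cv2.resize(b,(700,600),interpolation=cv2.INTER_CUBIC)[:,:,::-1])
E
```

```text
(no output)
```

View pics/low.png

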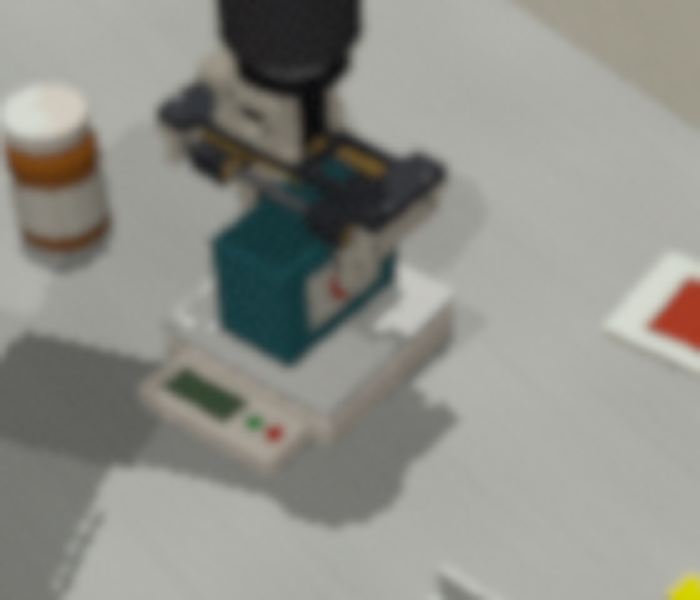

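The tub hangs just over the platform centre, lower corner near (290,355). I lower the last millimetres by force.

arm_command:
  travel:
    - [0, 0, -0.001]
    - [0, 0, -0.002]
    - [0, 0, -0.003]
    - [0, 0, -0.003]
  delta_rot:
    - [0, 0, 0]
    - [0, 0, 0]
    - [0, 0, 0]
    - [0, 0, 0]

```text
time_s: 7.25
tcp_pos: [0.5598, 0.1341, 0.1014]
eef_rot: [180.0, -0.0, 12.9]
contact_force: [-1.6, -0.8, 2.2]
gripper_width: 0.0659
gripper_force: 25.0
```

arm_command:
  travel:
    - [0, 0, -0.001]
    - [0, 0, -0.002]
    - [0, 0, -0.002]
  delta_rot:
    - [0, 0, 0]
    - [0, 0, 0]
    - [0, 0, 0]

```text
time_s: 7.62
tcp_pos: [0.5598, 0.134, 0.1013]
eef_rot: [180.0, -0.0, 12.9]
contact_force: [-5.7, -1.4, 11.3]
gripper_width: 0.0658
gripper_force: 25.0
```

Contact made (11 N up). Release and rise.

arm_command:
  travel:
    - [0, 0, 0.002]
    - [0, 0, 0.002]
    - [0, 0, 0.002]
    - [0, 0, 0.002]
    - [0, 0, 0.002]
    - [0, 0, 0.002]
  delta_rot:
    - [0, 0, 0]
    - [0, 0, 0]
    - [0, 0, 0]
    - [0, 0, 0]
    - [0, 0, 0]
    - [0, 0, 0]
  grip: 1

```text
time_s: 8.38
tcp_pos: [0.5597, 0.134, 0.101]
eef_rot: [180.0, 0.0, 12.9]
contact_force: [-0.5, 0.1, 1.5]
gripper_width: 0.0873
gripper_force: 0.0
```

arm_command:
  travel:
    - [0, 0, 0.04]
    - [0, 0, 0.1]
    - [0, 0, 0.2]
    - [0, 0, 0.3]
    - [0, 0, 0.3]
    - [-0.02, -0.3, 0.25]
    - [-0.1, -0.7, 0.15]
    - [-0.1, -0.7, 0.15]
    - [-0.1, -0.7, 0.15]
    - [-0.1, -0.7, 0.15]
    - [-0.1, -0.7, 0.15]
  delta_rot:
    - [0, 0, 0]
    - [0, 0, 0]
    - [0, 0, 0]
    - [0, 0, 0]
    - [0, 0, 0]
    - [0, 0, 0]
    - [0, 0, 0]
    - [0, 0, 0]
    - [0, 0, 0]
    - [0, 0, 0]
    - [0, 0, 0]

```text
time_s: 9.75
tcp_pos: [0.5085, -0.218, 0.1749]
eef_rot: [-180.0, 0.1, 12.8]
contact_force: [1.0, 0.2, 0.6]
gripper_width: 0.0877
gripper_force: 0.0
```

```bash
python3 - <<'E'
from h import *
a=cap("top");b=cap("side")
print(r.get_state()["tcp_pos"],r.get_state()["joints"].round(1))
z=lambda i:cv2.resize(i,(400,340),interpolation=cv2.INTER_CUBIC)
cv2.imwrite("pics/rel.png",np.hstack([z(a["img"][150:260,240:430]),z(b["img"][140:290,240:410])])[:,:,::-1])
for x in blobs(mask(a,(80,90,20),(100,255,255),(245,165,320,240)))[:1]: print("tub",rect(ray(a,x[:,0],.125)))
for x in blobs(mask(a,(0,0,0),(180,255,60),(393,205,425,228)))[:1]: print("handle",rect(ray(a,x[:,0],.046)))
E
```

```text
[ 0.50735715 -0.21931032  0.17382622] [ -3.1  12.6 -20.5  -0.  -57.1 105.7]
tub [  0.5546   0.1323 128.3684  65.3382  13.4805]
handle [  0.5178  -0.3034 104.1065  16.9224  89.2626]
```

View pics/rel.png

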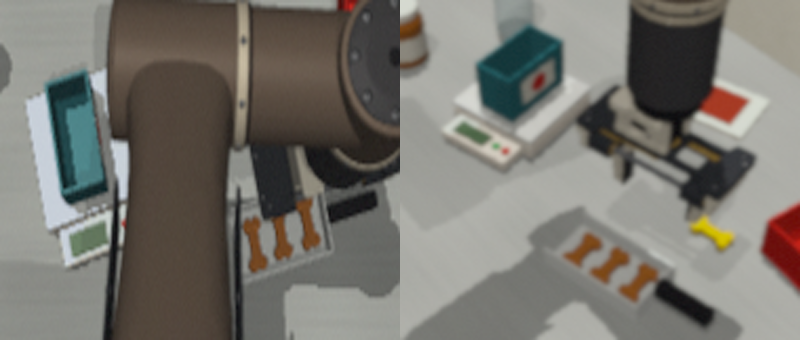

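The tub stands upright at the platform centre (left panel 78,140; right panel 520,75), and the biscuits are undisturbed. Next I turn the gripper 90° to close across the handle and lean it back 20°.

arm_command:
  travel:
    - [-0.048, -0.126, 0]
    - [-0.048, -0.126, 0]
    - [-0.048, -0.126, 0]
    - [-0.048, -0.126, 0]
    - [-0.048, -0.126, 0]
    - [-0.048, -0.126, 0]
    - [-0.048, -0.126, 0]
    - [-0.048, -0.126, 0]
    - [-0.048, -0.126, 0]
    - [-0.048, -0.126, 0]
    - [-0.048, -0.126, 0]
  delta_rot:
    - [0, 0, -1]
    - [0, 0, -1]
    - [0, 0, -1]
    - [0, 0, -1]
    - [0, 0, -1]
    - [0, 0, -1]
    - [0, 0, -1]
    - [0, 0, -1]
    - [0, 0, -1]
    - [0, 0, -1]
    - [0, 0, -1]

```text
time_s: 11.22
tcp_pos: [0.4857, -0.2787, 0.1758]
eef_rot: [180.0, 0.0, -77.0]
contact_force: [-0.5, -0.1, -0.2]
gripper_width: 0.0876
gripper_force: 0.0
```

arm_command:
  travel:
    - [0, 0, 0]
    - [0, 0, 0]
    - [0, 0, 0]
    - [0, 0, 0]
  delta_rot:
    - [0.217, 0.049, 0]
    - [0.217, 0.049, 0]
    - [0.217, 0.049, 0]
    - [0.217, 0.049, 0]

```text
time_s: 11.72
tcp_pos: [0.4854, -0.2792, 0.1755]
eef_rot: [180.0, 20.0, -77.2]
contact_force: [0.2, 0.9, -1.0]
gripper_width: 0.0877
gripper_force: 0.0
```

```bash
python3 - <<'E'
from h import *
s=r.get_state(); print(s["tcp_pos"],s["eef_rot"],s["joints"].round(1))
print(((np.array([.4842,-.2816,.036])-s["tcp_pos"])/.5).round(4))
E
```

```text
[ 0.48537197 -0.27924415  0.1754699 ] [179.99722225  19.9620178  -77.17075583] [-21.5  21.9  -2.7 -16.8 -77.4  39.7]
[-0.0023 -0.0047 -0.2789]
```

arm_command:
  travel:
    - [0, -0.0165, -0.1]
    - [0, -0.0165, -0.2]
    - [0, -0.0165, -0.25]
    - [0, -0.0165, -0.278]
    - [0, -0.0165, -0.278]
    - [0, -0.0165, -0.278]
  delta_rot:
    - [0, 0, 0]
    - [0, 0, 0]
    - [0, 0, 0]
    - [0, 0, 0]
    - [0, 0, 0]
    - [0, 0, 0]
  grip: 0.6

```text
time_s: 12.48
tcp_pos: [0.4865, -0.2874, 0.0385]
eef_rot: [-179.8, 19.9, -77.0]
contact_force: [-0.6, 0.9, 0.0]
gripper_width: 0.0528
gripper_force: 0.0
```

arm_command:
  travel:
    - [0, 0, 0]
    - [0, 0, 0]
    - [0, 0, 0]
    - [0, 0, 0]
    - [0, 0, 0]
    - [0, 0, 0]
    - [0, 0, 0]
    - [0, 0, 0]
  delta_rot:
    - [0, 0, 0]
    - [0, 0, 0]
    - [0, 0, 0]
    - [0, 0, 0]
    - [0, 0, 0]
    - [0, 0, 0]
    - [0, 0, 0]
    - [0, 0, 0]
  grip: 0
  newtons: 60

```text
time_s: 13.48
tcp_pos: [0.4857, -0.2873, 0.0372]
eef_rot: [-180.0, 20.0, -77.1]
contact_force: [0.2, 0.3, 2.8]
gripper_width: 0.0199
gripper_force: 60.0
```

arm_command:
  travel:
    - [0, 0, 0.005]
    - [0, 0, 0.02]
    - [0, 0, 0.04]
    - [0, 0, 0.06]
    - [0, 0, 0.06]
    - [0, 0, 0.06]
  delta_rot:
    - [0, 0, 0]
    - [0, 0, 0]
    - [0, 0, 0]
    - [0, 0, 0]
    - [0, 0, 0]
    - [0, 0, 0]

```text
time_s: 14.22
tcp_pos: [0.4856, -0.2871, 0.0671]
eef_rot: [-179.9, 20.0, -77.1]
contact_force: [0.5, -0.3, -3.0]
gripper_width: 0.0196
gripper_force: 60.0
```

```bash
python3 - <<'E'
from h import *
s=r.get_state(); print(s["tcp_pos"],s["eef_rot"],s["contact_force"],s["moment"])
b=cap("side")["img"][190:310,280:420]
cv2.imwrite("pics/grip.png",cv2.resize(b,(700,600),interpolation=cv2.INTER_CUBIC)[:,:,::-1])
E
```

```text
[ 0.48561081 -0.28711072  0.06709385] [-179.94215057   20.02380236  -77.1381497 ] [ 0.48983862 -0.26370948 -2.95685113] [-1.5667622  -0.40365441 -0.04008168]
```

View pics/grip.png

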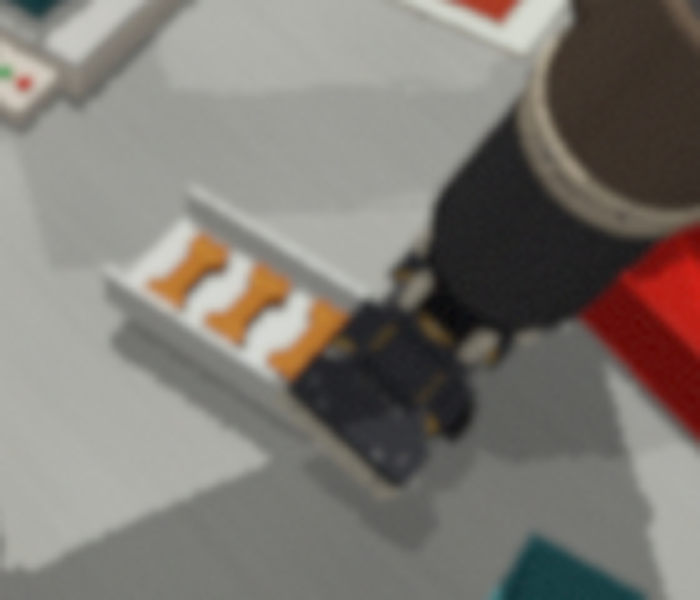

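The tray is lifted by its handle with the biscuits inside. Lip rim corners are at crop (193,187) and (110,275), i.e. pixels (318.6,227.4) and (302,245). I check whether it sagged and work out the pour poses.

```bash
cat > pose.py <<'E'
import numpy as np
from scipy.spatial.transform import Rotation as Ro
A=np.array([np.cos(np.radians(12.8)),np.sin(np.radians(12.8)),0]); Y=np.array([-A[1],A[0],0]); Z=np.array([0,0,1.])
tcp0=np.array([.4857,-.2873,.0372]); T0=np.array([.4625,-.186,0])   # grasp, tray lying on bench
def tcp(lip,th): # TCP for the tray lip at 'lip', tray tipped th deg
    R=Ro.from_rotvec(-np.radians(th)*A); return lip+R.apply(tcp0-(T0+.075*Y+.004*Z))
E
python3 - <<'E'
from h import *; from pose import *
c=pickle.load(open("pics/side0.pkl","rb"))
for s in(1,-1):
    for sag in(0,5):
        X=T0+.075*Y+s*.042*A+.032*Z
        X=tcp0+[0,0,.03]+Ro.from_rotvec(-np.radians(sag)*A).apply(X-tcp0)
        p=c["camera_matrix"]@(c["R"]@X+c["t"]); print(s,sag,(p[:2]/p[2]).round(1))
print("tray y",Y, "load",r.get_state()["joints"].round(1))
tub=np.array([.560,.134,.125])
cmd=np.array([.4856,-.2871,.0671])
for th,off,h in((0,-.02,.06),(15,-.02,.04),(55,-.015,.02)):
    p=tcp(tub+off*Y+h*Z,th); print(th,p.round(4),((p-cmd)/.5).round(3), "rot",(-th/90*A).round(3))
E
```

```text
1 0 [317.2 225.9]
1 5 [317.5 229.3]
-1 0 [299.6 242.9]
-1 5 [300.1 246.2]
tray y [-0.2215485   0.97514935  0.        ] load [-22.3  28.8  -7.5 -17.8 -66.5  44.1]
0 [ 0.6042 -0.0599  0.2182] [0.237 0.454 0.302] rot [0. 0. 0.]
15 [ 0.601  -0.0456  0.2434] [0.231 0.483 0.353] rot [-0.163 -0.037 -0.   ]
55 [0.5802 0.0459 0.3106] [0.189 0.666 0.487] rot [-0.596 -0.135 -0.   ]
```

No meaningful sag: the offset is under 2 px. Lift, then carry the tray level so the lip is over the near half of the mouth.

arm_command:
  travel:
    - [0, 0, 0.02]
    - [0, 0, 0.06]
    - [0, 0, 0.12]
    - [0, 0, 0.18]
    - [0, 0, 0.24]
    - [0, 0, 0.28]
    - [0.005, 0.01, 0.302]
    - [0.016, 0.03, 0.302]
    - [0.031, 0.06, 0.302]
    - [0.052, 0.1, 0.302]
    - [0.078, 0.15, 0.302]
    - [0.104, 0.2, 0.302]
    - [0.13, 0.25, 0.302]
    - [0.157, 0.3, 0.302]
    - [0.183, 0.35, 0.302]
    - [0.206, 0.395, 0.302]
    - [0.222, 0.425, 0.302]
    - [0.232, 0.445, 0.302]
    - [0.237, 0.454, 0.302]
    - [0.237, 0.454, 0.302]
  delta_rot:
    - [0, 0, 0]
    - [0, 0, 0]
    - [0, 0, 0]
    - [0, 0, 0]
    - [0, 0, 0]
    - [0, 0, 0]
    - [0, 0, 0]
    - [0, 0, 0]
    - [0, 0, 0]
    - [0, 0, 0]
    - [0, 0, 0]
    - [0, 0, 0]
    - [0, 0, 0]
    - [0, 0, 0]
    - [0, 0, 0]
    - [0, 0, 0]
    - [0, 0, 0]
    - [0, 0, 0]
    - [0, 0, 0]
    - [0, 0, 0]

```text
time_s: 16.77
tcp_pos: [0.6041, -0.0604, 0.218]
eef_rot: [-180.0, 20.0, -77.1]
contact_force: [0.2, -0.1, -3.3]
gripper_width: 0.0199
gripper_force: 60.0
```

```bash
python3 - <<'E'
from h import *; from pose import *
s=r.get_state(); print(s["tcp_pos"],s["eef_rot"],s["joints"].round(1))
a=cap("top")["img"][145:255,240:400];b=cap("side")["img"][120:260,240:400]
z=lambda i:cv2.resize(i,(400,340),interpolation=cv2.INTER_CUBIC)
cv2.imwrite("pics/over.png",np.hstack([z(a),z(b)])[:,:,::-1])
tub=np.array([.560,.134,.125])
for th in range(0,61,5):
    h=max(.016,.06-.003*th); p=tcp(tub-.017*Y+h*Z,th); print(th,((p-s["tcp_pos"])/.5).round(3).tolist(),(-th/90*A).round(3)[:2].tolist())
E
```

```text
[ 0.60413587 -0.06037679  0.21802417] [-179.96088387   20.01620623  -77.14405615] [ -0.   20.5   2.4 -20.  -77.2  18.2]
0 [-0.001, 0.007, 0.0] [0.0, 0.0]
5 [-0.003, 0.014, 0.001] [-0.054, -0.012]
10 [-0.005, 0.023, 0.001] [-0.108, -0.025]
15 [-0.008, 0.035, 0.003] [-0.163, -0.037]
20 [-0.011, 0.05, 0.031] [-0.217, -0.049]
25 [-0.015, 0.067, 0.057] [-0.271, -0.062]
30 [-0.019, 0.086, 0.082] [-0.325, -0.074]
35 [-0.024, 0.107, 0.106] [-0.379, -0.086]
40 [-0.029, 0.13, 0.127] [-0.433, -0.098]
45 [-0.035, 0.155, 0.146] [-0.488, -0.111]
50 [-0.041, 0.181, 0.163] [-0.542, -0.123]
55 [-0.047, 0.209, 0.177] [-0.596, -0.135]
60 [-0.053, 0.237, 0.189] [-0.65, -0.148]
```

View pics/over.png

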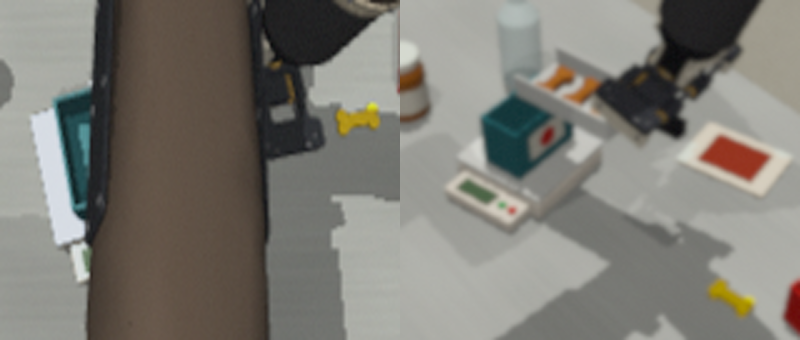

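The lip is above the tub's mouth (right panel 530,85) and the biscuits are still in the tray. Tilt to 15° while lowering the lip to about 16 mm over the rim.

arm_command:
  travel:
    - [-0.002, 0.01, 0]
    - [-0.003, 0.014, 0.001]
    - [-0.005, 0.023, 0.001]
    - [-0.008, 0.035, 0.003]
    - [-0.008, 0.035, 0.003]
    - [-0.008, 0.035, 0.003]
  delta_rot:
    - [-0.027, -0.006, 0]
    - [-0.054, -0.012, 0]
    - [-0.108, -0.025, 0]
    - [-0.163, -0.037, 0]
    - [-0.163, -0.037, 0]
    - [-0.163, -0.037, 0]

```text
time_s: 17.62
tcp_pos: [0.6, -0.0429, 0.2197]
eef_rot: [-180.0, 5.0, -77.1]
contact_force: [-0.7, -0.2, -2.5]
gripper_width: 0.0194
gripper_force: 60.0
```

```bash
python3 - <<'E'
from h import *; from pose import *
s=r.get_state(); print(s["tcp_pos"],s["eef_rot"],s["joints"].round(1),s["contact_force"])
c=cap("side")
cv2.imwrite("pics/t15.png",cv2.resize(c["img"][130:230,260:380],(720,600),interpolation=cv2.INTER_CUBIC)[:,:,::-1])
tub=np.array([.560,.134,.125])
for th in range(20,61,5):
    p=tcp(tub-.017*Y+.016*Z,th); print(th,((p-s["tcp_pos"])/.5).round(3).tolist(),(-(th-15)/90*A).round(3)[:2].tolist())
E
```

```text
[ 0.59996466 -0.04288159  0.21965345] [-179.97748898    5.04816723  -77.14899969] [ 11.3  15.7  -7.7  -5.5 -66.8   3.7] [-0.66849883 -0.17274394 -2.45980881]
20 [-0.003, 0.015, 0.027] [-0.054, -0.012]
25 [-0.006, 0.032, 0.054] [-0.108, -0.025]
30 [-0.011, 0.051, 0.079] [-0.163, -0.037]
35 [-0.016, 0.072, 0.102] [-0.217, -0.049]
40 [-0.021, 0.095, 0.124] [-0.271, -0.062]
45 [-0.026, 0.12, 0.143] [-0.325, -0.074]
50 [-0.032, 0.146, 0.159] [-0.379, -0.086]
55 [-0.039, 0.174, 0.174] [-0.433, -0.098]
60 [-0.045, 0.202, 0.186] [-0.488, -0.111]
```

View pics/t15.png

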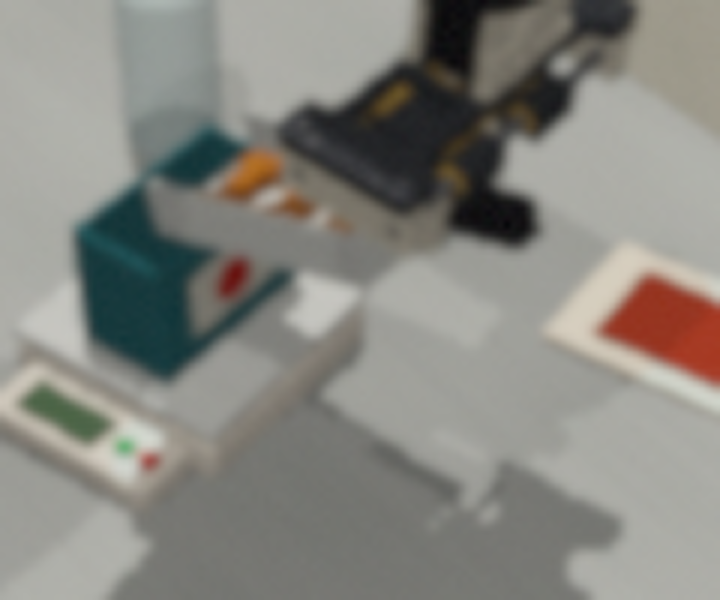

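The lip is inside the mouth's outline (crop 150,190) and all three biscuits are still on the tray. Pour.

arm_command:
  travel:
    - [-0.003, 0.015, 0.027]
    - [-0.006, 0.032, 0.054]
    - [-0.011, 0.051, 0.079]
    - [-0.016, 0.072, 0.102]
    - [-0.021, 0.095, 0.124]
    - [-0.026, 0.12, 0.143]
    - [-0.032, 0.146, 0.159]
    - [-0.039, 0.174, 0.174]
    - [-0.045, 0.202, 0.186]
    - [-0.045, 0.202, 0.186]
    - [-0.045, 0.202, 0.186]
    - [-0.045, 0.202, 0.186]
    - [-0.045, 0.202, 0.186]
    - [-0.045, 0.202, 0.186]
    - [-0.045, 0.202, 0.186]
  delta_rot:
    - [-0.054, -0.012, 0]
    - [-0.108, -0.025, 0]
    - [-0.163, -0.037, 0]
    - [-0.217, -0.049, 0]
    - [-0.271, -0.062, 0]
    - [-0.325, -0.074, 0]
    - [-0.379, -0.086, 0]
    - [-0.433, -0.098, 0]
    - [-0.488, -0.111, 0]
    - [-0.488, -0.111, 0]
    - [-0.488, -0.111, 0]
    - [-0.488, -0.111, 0]
    - [-0.488, -0.111, 0]
    - [-0.488, -0.111, 0]
    - [-0.488, -0.111, 0]

```text
time_s: 19.55
tcp_pos: [0.5777, 0.0581, 0.3126]
eef_rot: [180.0, -40.1, -77.1]
contact_force: [-0.1, -0.4, -2.2]
gripper_width: 0.0196
gripper_force: 60.0
```

```bash
python3 - <<'E'
from h import *
s=r.get_state(); print(s["tcp_pos"],s["eef_rot"],s["joints"].round(1),s["contact_force"])
c=cap("side");a=cap("top")
z=lambda i:cv2.resize(i,(400,340),interpolation=cv2.INTER_CUBIC)
cv2.imwrite("pics/pour.png",np.hstack([z(a["img"][145:255,240:400]),z(c["img"][120:230,250:380])])[:,:,::-1])
for n,k in(("top",a),("side",c)):
    for b in blobs(mask(k,(5,120,60),(18,255,255),(250,120,420,260)),3): print(n,b[:,0].mean(0).round(),cv2.contourArea(b))
E
```

```text
[0.57766656 0.05812514 0.31263876] [179.99776703 -40.05061163 -77.1497366 ] [ 43.7  13.7 -23.7  34.4 -78.3 -45.8] [-0.14117102 -0.37744248 -2.23653895]
top [329. 132.] 129.0
side [374. 184.] 224.0
side [286. 168.] 69.5
```

View pics/pour.png

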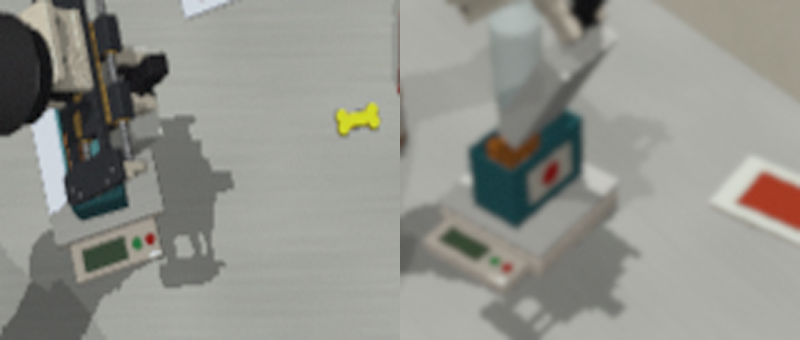

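The biscuits lie in the tub (right panel 515,150), and the load dropped by about 0.6 N. Rise, level the tray and carry it back.

arm_command:
  travel:
    - [0, -0.01, 0.05]
    - [0, -0.03, 0.12]
    - [0, -0.06, 0.2]
    - [0, -0.1, 0.24]
    - [-0.01, -0.2, 0.24]
    - [-0.04, -0.3, 0.24]
    - [-0.08, -0.4, 0.2]
    - [-0.12, -0.5, 0.1]
    - [-0.16, -0.6, 0]
    - [-0.184, -0.691, -0.1]
    - [-0.184, -0.691, -0.2]
    - [-0.184, -0.691, -0.225]
    - [-0.184, -0.691, -0.225]
    - [-0.184, -0.691, -0.225]
    - [-0.184, -0.691, -0.225]
    - [-0.184, -0.691, -0.225]
  delta_rot:
    - [0, 0, 0]
    - [0, 0, 0]
    - [0, 0, 0]
    - [0, 0, 0]
    - [0.05, 0.011, 0]
    - [0.15, 0.034, 0]
    - [0.25, 0.057, 0]
    - [0.35, 0.08, 0]
    - [0.45, 0.102, 0]
    - [0.55, 0.125, 0]
    - [0.65, 0.148, 0]
    - [0.65, 0.148, 0]
    - [0.65, 0.148, 0]
    - [0.65, 0.148, 0]
    - [0.65, 0.148, 0]
    - [0.65, 0.148, 0]

```text
time_s: 21.65
tcp_pos: [0.4863, -0.2866, 0.202]
eef_rot: [-179.8, 19.8, -77.0]
contact_force: [0.2, 0.4, -2.1]
gripper_width: 0.0198
gripper_force: 60.0
```

```bash
python3 - <<'E'
from h import *
from pose import *
s=r.get_state(); print(s["tcp_pos"],s["eef_rot"],s["contact_force"],((tcp0-s["tcp_pos"])/.5).round(4))
a=cap("top");c=cap("side")
for n,k in(("top",a),("side",c)):
    for b in blobs(mask(k,(5,120,60),(18,255,255),(245,120,425,290)),3): print(n,b[:,0].mean(0).round(),cv2.contourArea(b))
for b in blobs(mask(a,(80,90,20),(100,255,255),(245,165,320,240)))[:1]: print("tub",rect(ray(a,b[:,0],.125)))
E
```

```text
[ 0.48632406 -0.28659665  0.20202052] [-179.80805423   19.8139252   -76.99080272] [ 0.22997023  0.40660068 -2.10483727] [-0.0012 -0.0014 -0.3296]
top [329. 133.] 295.0
top [271. 196.] 134.5
side [287. 165.] 140.5
side [369. 183.] 115.5
side [246. 151.] 17.5
tub [  0.5544   0.1321 127.7544  65.0767  13.4805]
```

arm_command:
  travel:
    - [-0.001, -0.001, -0.06]
    - [-0.001, -0.001, -0.14]
    - [-0.001, -0.001, -0.22]
    - [-0.001, -0.001, -0.28]
    - [-0.001, -0.001, -0.305]
    - [-0.001, -0.001, -0.315]
    - [-0.001, -0.001, -0.322]
    - [-0.001, -0.001, -0.326]
    - [-0.001, -0.001, -0.328]
    - [-0.001, -0.001, -0.328]
  delta_rot:
    - [0, 0, 0]
    - [0, 0, 0]
    - [0, 0, 0]
    - [0, 0, 0]
    - [0, 0, 0]
    - [0, 0, 0]
    - [0, 0, 0]
    - [0, 0, 0]
    - [0, 0, 0]
    - [0, 0, 0]

```text
time_s: 23.0
tcp_pos: [0.4856, -0.288, 0.0372]
eef_rot: [-179.9, 19.9, -77.1]
contact_force: [-0.2, 0.1, 5.3]
gripper_width: 0.0199
gripper_force: 60.0
```

arm_command:
  travel:
    - [0, 0, -0.001]
    - [0, 0, -0.002]
    - [0, 0, -0.002]
  delta_rot:
    - [0, 0, 0]
    - [0, 0, 0]
    - [0, 0, 0]

```text
time_s: 23.38
tcp_pos: [0.4857, -0.2881, 0.037]
eef_rot: [-179.9, 19.9, -77.1]
contact_force: [-1.2, 0.9, 12.7]
gripper_width: 0.0198
gripper_force: 60.0
```

The tray is on the bench (12.7 N). Release and retreat along the tool axis.

arm_command:
  travel:
    - [0, 0, 0.002]
    - [0, 0, 0.002]
    - [0, 0, 0.002]
    - [0, 0, 0.002]
    - [0, 0, 0.002]
  delta_rot:
    - [0, 0, 0]
    - [0, 0, 0]
    - [0, 0, 0]
    - [0, 0, 0]
    - [0, 0, 0]
  grip: 0.7

```text
time_s: 24.0
tcp_pos: [0.4851, -0.2877, 0.0359]
eef_rot: [-180.0, 19.9, -77.1]
contact_force: [0.1, -0.3, -1.0]
gripper_width: 0.06
gripper_force: 0.0
```

arm_command:
  travel:
    - [0, -0.01, 0.03]
    - [0.01, -0.04, 0.1]
    - [0.02, -0.07, 0.2]
    - [0.02, -0.11, 0.3]
    - [0.02, -0.11, 0.3]
    - [0.02, -0.11, 0.3]
    - [0.02, -0.11, 0.3]
  delta_rot:
    - [0, 0, 0]
    - [0, 0, 0]
    - [0, 0, 0]
    - [0, 0, 0]
    - [0, 0, 0]
    - [0, 0, 0]
    - [0, 0, 0]

```text
time_s: 24.88
tcp_pos: [0.4946, -0.3422, 0.1853]
eef_rot: [179.9, 20.0, -77.2]
contact_force: [-0.2, -1.1, 0.2]
gripper_width: 0.0611
gripper_force: 0.0
```

```bash
python3 - <<'E'
from h import *
from pose import *
s=r.get_state(); print(s["tcp_pos"],s["contact_force"],s["gripper_width"])
c=cap("side"); s0=pickle.load(open("pics/side0.pkl","rb"))
# tray flat check: bright pixels region & handle vs start
for n,k in(("now",c),("start",s0)):
    for b in blobs(mask(k,(0,0,0),(180,255,60),(345,258,378,290)))[:1]: print(n,"handle",b[:,0].mean(0).round(1),cv2.contourArea(b))
    m=mask(k,(85,0,160),(130,45,255),(298,230,362,285))
    for b in blobs(m,15)[:3]: print(n,"tray",cv2.boundingRect(b),cv2.contourArea(b))
a=cap("top")
for b in blobs(mask(a,(80,90,20),(100,255,255),(245,165,320,240)))[:1]: print("tub",rect(ray(a,b[:,0],.125)))
for n,k in(("top",a),("side",c)):
    for b in blobs(mask(k,(5,120,60),(18,255,255),(245,120,425,300)),3): print(n,b[:,0].mean(0).round(),cv2.contourArea(b), cv2.boundingRect(b))
E
```

```text
[ 0.49458711 -0.34220362  0.18526563] [-0.22676303 -1.05034243  0.20380979] 0.061145513385428535
now handle [360.5 273.5] 166.0
start handle [360.2 273.6] 162.5
tub [  0.5544   0.1321 127.7544  65.0767  13.4805]
top [328. 132.] 337.5 (315, 122, 28, 22)
top [271. 196.] 134.5 (265, 185, 13, 22)
side [374. 184.] 223.5 (361, 176, 26, 18)
side [287. 165.] 141.5 (278, 158, 17, 16)
side [246. 151.] 18.5 (245, 147, 4, 9)
```

```bash
python3 -c "
from plant import close_job
print(close_job())"
```

```text
the job is handed in; nothing more can be done
None
```

The job is handed in at about 25 s: the tub stands on the platform centre with all the biscuits seen only inside it (individual count not resolved, but the tray's load fell accordingly), and the empty tray is back flat on the bench; no verdict was returned.

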